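# Cock, load and fire a bench impact tester

## Robot

A 7-joint arm with a two-finger parallel gripper is mounted at the origin on a cart in front of the work surface, level with it; the furniture and walls round the work are solid. World frame = base frame: x ahead of the robot, y to its left, z up, the work surface at z = 0. Lengths are in m, angles in rad, forces in N, time in s.
With the tool pointing down it reaches from about 0.425 to 1.025 m from the base axis. Payload 9.4 kg.
Tool frame: the origin (TCP) lies midway between the tips of the shut fingers; the grasp point (between the pads) lies 19 mm behind it; z points along the fingers, y is the line along which they close (so a half turn about z gives the same grasp; the last joint's range is limited). The gripper opens to 93 mm and grips with 3 to 60 N. Pads are 15 mm wide; open, the fingers measure 128 mm over their backs; the gripper's body (75 mm by 188 mm) begins 65 mm behind the grasp point.
Start: joints at [1.073, 0.599, -0.003, 1.599, 0.002, 0.943, -0.08], TCP at [0.296, -0.662, 0.219] pointing down, gripper open.
Joint ranges: [-2.57, 2.57], [-0.35, 1.97], [-1.29, 1.29], [0.11, 2.56], [-1.05, 4.19], [0.11, 1.86], [-2.63, 2.63]. Speed limits (rad/s): [2.22, 2.22, 3.01, 3.01, 3.14, 3.14, 3.14].

## Interface

Orientations are given as a rotation vector (axis times angle).
In Python, from plant import arm gives the robot as it stands.
- The arm moves only by the tool apply_moves, never from a script. Its argument "commands" is one flat list of numbers, 7 for each row, row after row: the turn, a rotation vector about the tool's x, y, z as a fraction of full scale, then the shift along the tool's x, y, z as a fraction of full scale, then the closure, from -1 (fully open) to 1 (shut), so that 0 is half open. In form: [rx, ry, rz, dx, dy, dz, gripper, rx, ry, rz, dx, dy, dz, gripper, ...]. A call has 1 to 20 rows; each row shifts and turns the commanded pose from where the row before left it, along the tool's axes as they then stand; what a row does not reach is not made up. Full scale, the value 1, is 4 cm for a shift and 360 degrees for a turn. A row lasts 1/10 s, in which the tool goes at most 50 mm and 8.59 degrees, less where a joint would pass 70% of its speed; a pose out of reach is approached as far as the arm can. A call with a number of a shift or a turn outside -1 to 1 is refused whole. A call with a gripper value outside its range is refused whole. The fingers move at their own pace and stop on an object; "force" is the grip in N (left out, the last holds). Time passes only in rows, so rows that do not move let the fingers close. It gives the time, the measured TCP pose, the force, the opening and the grip force at its end, in the units of the state.
- arm.read_state(): the state, without advancing time (a new reading comes with each control period).
- arm.capture(name): name is "scene" or "top" or "wrist"; returns the picture (480x640x3 uint8, blue, green, red); there is no depth.
- arm.get_calibration(name): a dict with "fx", "fy", "cx", "cy" (pixels), "xyz" and "rotation" of the camera in the world. Camera axes: x right, y down, z forward; pixel columns grow to the right and rows downward; lengths in m; the calibration is good to about 2 mm. A picture is of the moment at which its call begins: read the wrist's pose just before it. get_calibration takes no time and is no camera call; for the wrist camera it gives the pose at the moment of the call.
- arm.job_done(): hands the job in; it is judged then, once.
The state is a dict: "time_s": time; "joints": joint angles; "joint_velocities": joint speeds; "tau": joint torques, N m; "position": TCP position; "ee_rot": TCP orientation; "wrist_force": force on the tool from outside, world axes, zero at the start; "moment": the same for the moment, N m; "opening": finger opening in m; "finger_force": force on a finger pad.
Only numpy, scipy, OpenCV 4.12 (cv2) and the standard library are available. Lean on these libraries where they do the work, as an engineer would, in place of code of your own. Each camera call takes 0.05 s, during which the arm holds its last target. There are 200 camera calls.

## Task

Do one knock test on the impact tester. Take its side handle and swing the sprung striker arm up and back until the latch catches and the arm stays up by itself (how far back the latch catches is set differently each time, so feel for it, and do not force the arm against the rubber buffer just behind the catch); then set the sample carrier flat in the nest on the anvil, grip tab to the front, pushed home against the back stop, and let go of it. With your hand clear of the arm, press the trigger pad so that the striker drops on the sample, and leave it resting there; never let the arm snap down on the bare anvil, and do not disturb the dye bottles.

Things in the scene. Friction and masses are not known exactly. Their poses are not given: they have to be found in the camera images.
- tester: Impact tester, grey bench machine fixed to the table, base 286 x 136 mm, may stand turned by up to 0.35 rad. Origin on the table under its middle; machine axes: x to its back (away from the robot), y to its left, z up. Grey cheek plates, 6 mm thick, up to 137 mm high, stand at x 20 to 118 mm, y 33 to 39 mm on both sides; striker arm between them, handle on the right, trigger on the left.
- nest (a point): Point on the anvil's flat top, 34 mm above the table, under the centre of a fully home carrier; machine axes. Two rails (6 mm high, 48 mm apart inside, from x -33 to +41 mm, flared at the open front) guide the carrier; the back stop (10 mm high) has its face at x = +45 mm. With the arm down the striker's ball nose stands on the anvil at x = +14 mm, so it must be up to load.
- pivot (a point): Centre of the striker arm's pivot, a level axis along machine y, 78 mm above the table, 124 mm behind the nest point; machine axes.
- handle (a point): Centre of the arm's side handle: black round free-turning grip 17 mm thick, 56 mm long along machine y, flanged ends, 75 mm right of the arm. It moves with the arm on an arc of 125 mm radius about the pivot axis. Arm down: level with the pivot and in front of it, 78 mm above the table, space all round. Pinch it from above, fingers in front and behind; the grip turns freely on its rod, so the hand need not turn.
- striker (a joint): Angle (rad) of the sprung arm: 0 down on the bare anvil, grows up and back, 1.57 upright (top 215 mm high). Spring pull at the handle 6 to 9 N; let go before the catch it snaps down. The latch catches somewhere from 1.16 to 1.65 (hidden setting). A caught arm, eased back, stays within 0.02 of the catch and its load leaves the hand. It ends at about 0.09 on the sample.
- buffer: Rubber buffer, 15 mm thick, low between the cheeks. The cocked arm's hub meets it about 0.02 to 0.03 rad (3 mm at the handle) past the catch; from there the pull at the handle rises by some 3 N per mm. It may bear no more than 28 N, which is about 10 N at the handle on top of the spring pull. Origin: on the table level below its front end.
- trigger_pad (a point): Centre of the top face of the trigger pad, 26 x 26 mm, facing up, 139 mm above the table, 104 mm left of the arm, outside its swing. Pressed straight down 6 to 11 mm, with about 7 N, it pulls the latch out and the arm drops; its stop is 13 mm down; it springs back. A wide hand keeps its long side along machine x here, clear of the cocked arm.
- carrier_tab (a point): Centre of the grip tab of the sample carrier, 34 mm above the carrier's underside. Upright tab at the front end of the plate, 12 mm along x, 26 mm along y, its top 44 mm above the underside. Axes: x from the tab to the plate's rear end, z up. Pinch it across its 26 mm, fingertips above the tile. At the start the carrier lies on the table at the robot's right.
- carrier_mid (a point): Centre of the carrier's plate, half-way up its thickness, 37 mm behind the tab; same axes. Loose aluminium plate, 90 x 44 x 8 mm, about 0.14 kg, with a blue glazed tile, 2 mm thick, bonded on top. Fully home it lies at (0, 0, 4) mm from the nest point, axes parallel.
- dye_bottle_4: Brown dropper bottle with a black bulb, 39 mm wide, 131 mm high, loose, left of the machine; bystander. Origin at the centre of its underside.
- dye_bottle_1: Brown dropper bottle with a black bulb, 33 mm wide, 131 mm high, loose, right of the machine; bystander. Origin at the centre of its underside.
Not all that is in view belongs to the job. Of the things that look like the part that bears carrier_tab, the larger one is meant.

How it is judged:
On the way, in this order (a step that is already met when the one before it is completed fails the run):
1. the striker arm is cocked: it stays up on its latch with nothing touched by the robot (value of joint striker above 1.1 rad and velocity of joint striker between -0.1 and 0.1 rad/s and contact force between each of the fingers, the arm and anything else below 0.5 N), for 0.2 s.
2. the carrier is home in the nest and let go, the arm still cocked (value of joint striker above 1.1 rad and x of carrier_mid in the frame of nest between -0.004 and 0.003 m and y of carrier_mid in the frame of nest between -0.005 and 0.005 m and z of carrier_mid in the frame of nest below 0.0075 m and x of carrier_tab in the frame of nest below -0.02 m and angle between carrier_mid's own z axis and vertical below 0.06 rad and contact force between each of the fingers, the arm and anything else below 0.5 N), for 0.2 s.
3. the trigger is tripped and the striker has dropped on the sample (value of joint striker below 0.2 rad), for 0.05 s.
At the end, for the whole second after the job is handed in: The striker rests on the sample (arm angle 0.05 to 0.125 rad, still), and the carrier lies flat in the nest, tab to the front, its rear end within 4 mm of the back stop and within 5 mm of the middle (value of joint striker between 0.05 and 0.125 rad and velocity of joint striker between -0.1 and 0.1 rad/s and x of carrier_mid in the frame of nest between -0.004 and 0.003 m and y of carrier_mid in the frame of nest between -0.005 and 0.005 m and z of carrier_mid in the frame of nest below 0.0075 m and x of carrier_tab in the frame of nest below -0.02 m and angle between carrier_mid's own z axis and vertical below 0.06 rad); the robot touches nothing.
It fails at once if the arm is forced against its rubber buffer (more than 28 N on the buffer) (contact force between buffer and anything else above 28 N).
It fails at once if the arm snaps down (faster than 4 rad/s) while the carrier is not in the nest (velocity of joint striker below -4 rad/s and horizontal distance between carrier_mid and nest above 0.012 m).
It fails at once if a dye bottle is pushed more than 20 mm or knocked over (distance of any of dye_bottle_4, dye_bottle_1 from where it was at the start of the episode above 0.02 m or angle between any of dye_bottle_4, dye_bottle_1's own z axis and vertical above 0.3 rad).
It also fails if it takes over 69 s, if anything falls off the work surface, if the arm or the gripper's body presses on something with over 40 N, if the wrist force passes 120 N, or if a joint passes its speed limit or range.

## Working session

There is one attempt and no reset: what is moved stays moved. The work goes in short steps, Python scripts to look and compute and a tool call to move; the robot and the scene stay as the last step left them, time stands still between calls to the robot, and variables do not carry over. Pictures are saved under pics/ and viewed, at most 10 in all, crops included, and the job is handed in when it is done.

Besides the shell and the picture viewer there is one more tool, called after "Request:" in YAML: its name, and indented under it one key for each argument. apply_moves: Moves the arm, as the interface text tells. Shift numbers are shares of 4 cm and turn numbers shares of 360 degrees, none past 1 either way. Its arguments: {"type":"object","properties":{"commands":{"type":"array","items":{"type":"number"}},"force":{"type":"number"}},"required":["commands"]}

```bash
ls; mkdir -p pics
python3 - <<'E'
from plant import arm
import cv2
s=arm.read_state(); print(s)
for n in("scene","top"):
    cv2.imwrite(f"pics/{n}1.png",arm.capture(n)); print(n,arm.get_calibration(n))
E
```

```text
pics
{'time_s': 0.0, 'joints': array([ 1.07331095,  0.6001408 , -0.00251013,  1.60016177,  0.00181767,
        0.94287028, -0.07979785]), 'joint_velocities': array([-0.00151874,  0.00086012, -0.00067567, -0.00104482,  0.00229249,
        0.00202096, -0.00038198]), 'tau': array([ 4.51470642e-04, -7.65073371e+01,  1.49781078e+00, -2.52355796e+01,
       -5.23566327e-02,  1.67551660e-02,  1.42862800e-04]), 'position': array([ 0.29590054, -0.66131865,  0.21773773]), 'ee_rot': array([-3.07083867e+00, -6.55857078e-01,  7.86648315e-04]), 'wrist_force': array([-1.07004346,  0.5150092 , -0.18777319]), 'moment': array([-0.01685636, -0.02090876,  0.00911391]), 'finger_force': 0.0, 'opening': 0.09294354011398469}
scene {'fx': 588.7916050858156, 'fy': 588.7916050858156, 'cx': 324.84924881327987, 'cy': 235.6675232863329, 'xyz': array([-0.499207  ,  0.58224062,  0.89306019]), 'rotation': array([-1.13371638,  2.13125759, -1.14426169])}
top {'fx': 549.577254166203, 'fy': 549.577254166203, 'cx': 316.3403857956467, 'cy': 237.5588211368542, 'xyz': array([ 0.35742765, -0.07345474,  1.23364147]), 'rotation': array([-2.13685642,  2.16568207, -0.1700937 ])}
```

View pics/top1.png

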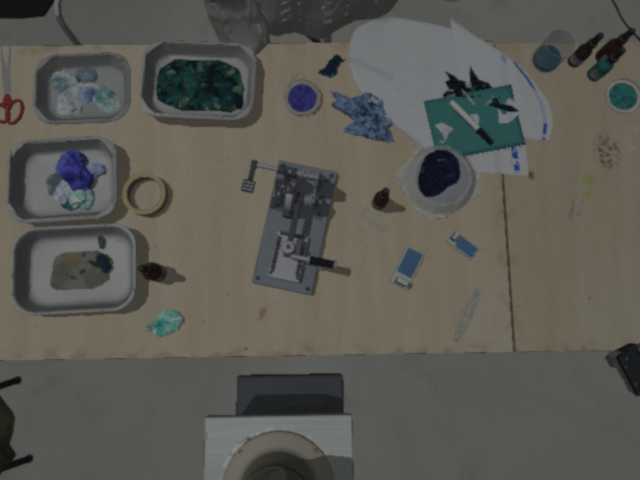

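View pics/scene1.png

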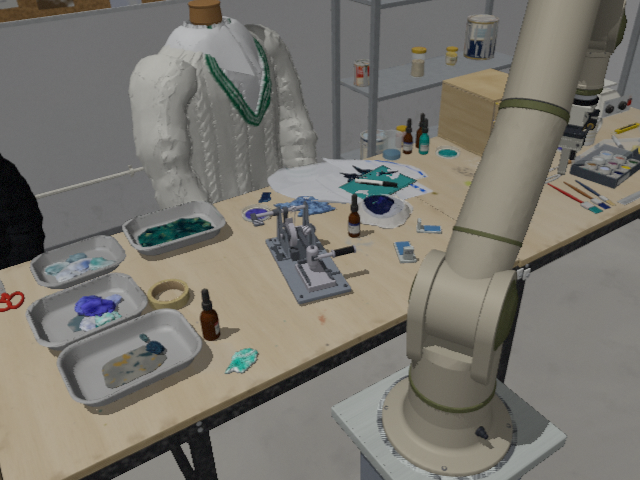

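```bash
cat > h.py <<'E'
import numpy as np, cv2
from scipy.spatial.transform import Rotation as R
def pw(c,u,v,z):
    d=R.from_rotvec(c["rotation"]).apply([(u-c["cx"])/c["fx"],(v-c["cy"])/c["fy"],1.])
    return c["xyz"]+d*(z-c["xyz"][2])/d[2]
def wp(c,P):
    p=R.from_rotvec(c["rotation"]).inv().apply(np.asarray(P,float)-c["xyz"])
    return np.c_[c["cx"]+c["fx"]*p[...,0]/p[...,2],c["cy"]+c["fy"]*p[...,1]/p[...,2]] if p.ndim>1 else np.array([c["cx"]+c["fx"]*p[0]/p[2],c["cy"]+c["fy"]*p[1]/p[2]])
E
python3 - <<'E'
import cv2
a=cv2.imread("pics/top1.png")[145:305,230:490]
cv2.imwrite("pics/top1c.png",cv2.resize(a,None,fx=3,fy=3,interpolation=cv2.INTER_CUBIC))
E
```

```text
(no output)
```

View pics/top1c.png

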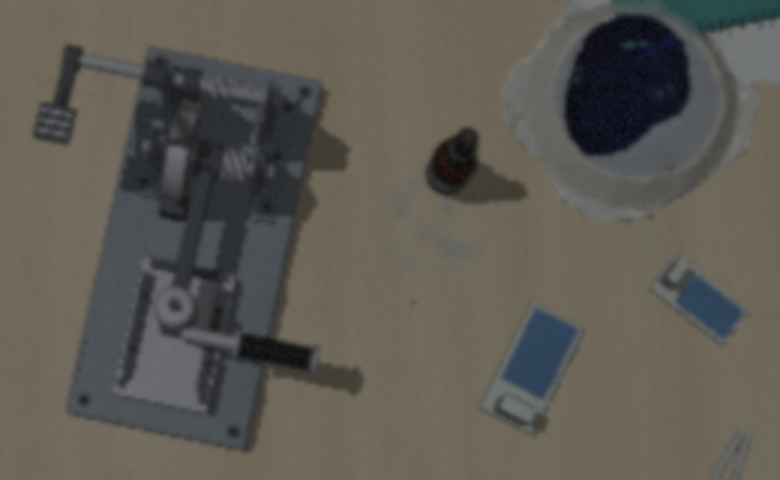

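Run:
```python
from plant import arm
from h import *
c=arm.get_calibration("top")
f=lambda u,v,z: pw(c,u/3+230-.33,v/3+145-.33,z)
B=np.array([f(*p,0.012) for p in((150,47),(323,80),(245,450),(68,412))])
print(B.round(4)); 
e=[np.linalg.norm(B[i]-B[(i+1)%4]) for i in range(4)];print(np.round(e,4))
d=(B[0]+B[1]-B[2]-B[3]);l=B[0]+B[3]-B[1]-B[2]
print("yaw",np.arctan2(d[1],d[0]),np.arctan2(-l[0],l[1]));m=B.mean(0)
yaw=np.arctan2(d[1],d[0]); Rm=np.array([[np.cos(yaw),-np.sin(yaw)],[np.sin(yaw),np.cos(yaw)]])
h=f(278,352,.078); t=f(54,122,.139)
print("mid",m,"handle",h,"trig",t)
for n,p in(("handle",h),("trig",t),("stop L",f(147,262,.044)),("stop R",f(237,282,.044)),("hL",f(240,347,.082)),("hR",f(315,358,.082)),("railFL",f(118,393,.04)),("railFR",f(208,410,.04))): print(n,Rm.T@(p-m)[:2])
K=np.array([f(*p,0.008) for p in((535,303),(583,328),(540,432),(482,407))])
print(K.round(4),[np.linalg.norm(K[i]-K[(i+1)%4]).round(4) for i in range(4)],K.mean(0))
d=K[0]+K[1]-K[2]-K[3];print("cyaw",np.arctan2(d[1],d[0]),"tab",f(517,406,.044))
print("bottle",f(452,180,0.02),f(466,137,.125))
b=lambda u,v,z:pw(c,u,v,z)
print("bottle4",b(162,275,.0),b(145,268,.125))
```

```text
[[ 0.7166 -0.0081  0.012 ]
 [ 0.6892 -0.1398  0.012 ]
 [ 0.409  -0.0767  0.012 ]
 [ 0.4388  0.0538  0.012 ]]
[0.1346 0.2871 0.1338 0.2846]
yaw -0.22030327595860433 -0.21471813676716925
mid [ 0.5634008  -0.04269049  0.012     ] handle [ 0.47461081 -0.10062549  0.078     ] trig [0.62736198 0.05057956 0.139     ]
handle [-0.07398377 -0.07593766]
trig [0.04203342 0.10499298]
stop L [-0.02553343  0.03101399]
stop R [-0.02642031 -0.03630265]
hL [-0.07643738 -0.04912123]
hR [-0.07319772 -0.10219189]
railFL [-0.12303179  0.03131944]
railFR [-0.12167937 -0.03497874]
[[ 0.5161 -0.2959  0.008 ]
 [ 0.4968 -0.3313  0.008 ]
 [ 0.4195 -0.2959  0.008 ]
 [ 0.4386 -0.2534  0.008 ]] [np.float64(0.0403), np.float64(0.085), np.float64(0.0466), np.float64(0.0884)] [ 0.46776734 -0.2941327   0.008     ]
cyaw -0.4659529870620895 tab [ 0.43663208 -0.27347775  0.044     ]
bottle [ 0.60858501 -0.23483703  0.02      ] [ 0.61695679 -0.23147978  0.125     ]
bottle4 [0.45799448 0.25710484 0.        ] [0.46238559 0.25814137 0.125     ]
```

The tester is turned about -0.22 rad. The handle is at crop pixel (278,352), the trigger pad at (54,122), and the larger carrier at (533,368) with its tab toward the front. Next I move above the handle.

Request:
apply_moves:
  commands: [0, 0, 0, 0.755, -0.844, 0, -1, 0, 0, 0, 0.755, -0.844, 0, -1, 0, 0, 0, 0.755, -0.844, 0, -1, 0, 0, 0, 0.755, -0.844, 0, -1, 0, 0, 0, 0.755, -0.844, 0, -1, 0, 0, 0, 0.755, -0.844, 0, -1, 0, 0, 0, 0.755, -0.844, 0, -1, 0, 0, 0, 0.755, -0.844, 0, -1, 0, 0, 0, 0.755, -0.844, 0, -1, 0, 0, 0, 0.755, -0.844, 0, -1, 0, 0, 0, 0.755, -0.844, 0, -1, 0, 0, 0, 0.755, -0.844, 0, -1, 0, 0, 0, 0.755, -0.844, 0, -1, 0, 0, -0.0212, 0, 0, 0, -1, 0, 0, -0.0212, 0, 0, 0, -1, 0, 0, -0.0212, 0, 0, 0, -1, 0, 0, -0.0212, 0, 0, 0, -1, 0, 0, -0.0212, 0, 0, 0, -1, 0, 0, -0.0212, 0, 0, 0, -1, 0, 0, -0.0212, 0, 0, 0, -1]
  force: 40

```text
time_s: 2.1
position: [0.475, -0.1008, 0.2184]
ee_rot: [-2.444, -1.974, 0.001]
wrist_force: [1.2, -0.5, -0.2]
opening: 0.0929
finger_force: 0.0
```

```bash
cat >> h.py <<'E'
YAW=-.218
def st(arm):
    s=arm.read_state(); M=R.from_rotvec(s["ee_rot"]).as_matrix()
    print("t",round(s["time_s"],2),"pos",s["position"].round(4),"phi",round(np.arctan2(M[1,0],M[0,0]),4),"z",M[:,2].round(3),"F",s["wrist_force"].round(1),"op",round(s["opening"],4))
    return s,M
E
python3 - <<'E'
from plant import arm
from h import *
s,M=st(arm)
c=arm.get_calibration("wrist"); cv2.imwrite("pics/w1.png",arm.capture("wrist")); print(c)
P=np.array([[.4746,-.1006,.078]])
print(wp(c,P))
E
```

```text
t 2.1 pos [ 0.475  -0.1008  0.2184] phi 1.3587 z [-0.001  0.    -1.   ] F [ 1.2 -0.5 -0.2] op 0.0929
{'fx': 364.3471663815145, 'fy': 364.3471663815145, 'cx': 319.8448700280416, 'cy': 233.4095269871351, 'xyz': array([ 0.49139612, -0.02655807,  0.38541096]), 'rotation': array([ 2.8465176 , -0.30415765, -0.04556975])}
[[319.62675891 219.48978441]]
```

View pics/w1.png

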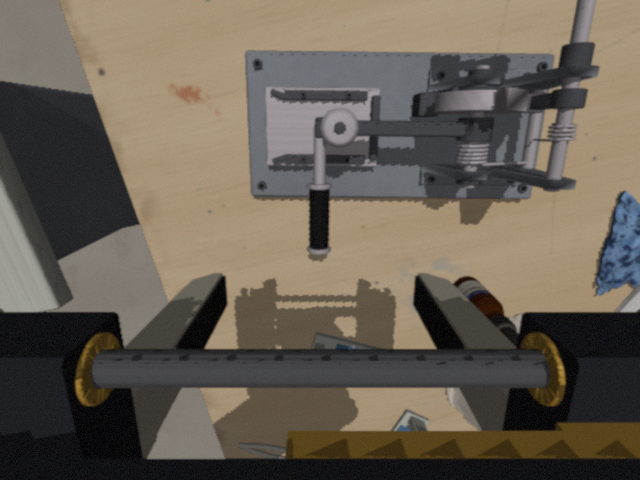

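The wrist view shows the handle centre at (319,219), within 1 px of the prediction. Descend and pinch.

Request:
apply_moves:
  commands: [0, 0, 0, 0, 0, 0.79, -1, 0, 0, 0, 0, 0, 0.79, -1, 0, 0, 0, 0, 0, 0.79, -1, 0, 0, 0, 0, 0, 0.79, -1, 0, 0, 0, 0, 0, 0.79, -1, 0, 0, 0, 0, 0, 0, 1, 0, 0, 0, 0, 0, 0, 1, 0, 0, 0, 0, 0, 0, 1, 0, 0, 0, 0, 0, 0, 1, 0, 0, 0, 0, 0, 0, 1, 0, 0, 0, 0, 0, 0, 1, 0, 0, 0, 0, 0, 0, 1, 0, 0, 0, 0, 0, 0, 1]
  force: 40

```text
time_s: 3.45
position: [0.4753, -0.1009, 0.0608]
ee_rot: [2.45, 1.967, 0.0]
wrist_force: [-0.1, 0.2, -0.9]
opening: 0.0337
finger_force: 0.0
```

Request:
apply_moves:
  commands: [0, 0, 0, 0, 0, 0, 1, 0, 0, 0, 0, 0, 0, 1, 0, 0, 0, 0, 0, 0, 1, 0, 0, 0, 0, 0, 0, 1, 0, 0, 0, 0, 0, 0, 1, 0, 0, 0, 0, 0.0156, -0.3119, 1, 0, 0, 0, 0, 0.0466, -0.3091, 1, 0, 0, 0, 0, 0, 0, 1]

```text
time_s: 4.25
position: [0.4766, -0.1012, 0.0859]
ee_rot: [-2.449, -1.966, 0.002]
wrist_force: [-4.4, 2.3, -6.4]
opening: 0.0161
finger_force: 40.0
```

Request:
apply_moves:
  commands: [0, 0, 0, 0, 0.0775, -0.3025, 1, 0, 0, 0, 0, 0.1069, -0.2934, 1, 0, 0, 0, 0, 0.1359, -0.2813, 1, 0, 0, 0, 0, 0.1634, -0.2663, 1, 0, 0, 0, 0, 0.1891, -0.2488, 1, 0, 0, 0, 0, 0.2128, -0.2288, 1, 0, 0, 0, 0, 0.2347, -0.2059, 1, 0, 0, 0, 0, 0.2541, -0.1819, 1, 0, 0, 0, 0, 0, 0, 1]

```text
time_s: 5.15
position: [0.5305, -0.1133, 0.1659]
ee_rot: [-2.449, -1.965, 0.003]
wrist_force: [-8.2, 2.0, -0.7]
opening: 0.0158
finger_force: 40.0
```

```bash
cat >> h.py <<'E'
H0=np.array([.4753,-.1009])  # handle at angle 0 (TCP grasp pose)
ax=np.array([np.cos(YAW),np.sin(YAW)])
def ang(s): return np.arccos(1-(s["position"][:2]-H0)@ax/.125)
E
python3 - <<'E'
from plant import arm
from h import *
s,M=st(arm); print(ang(s), (s["position"][2]-.0608)/.125, np.sin(ang(s)), "Fx machine",s["wrist_force"][:2]@ax)
E
```

```text
t 5.15 pos [ 0.5305 -0.1133  0.1659] phi 1.3527 z [-0.003 -0.    -1.   ] F [-8.2  2.  -0.7] op 0.0158
0.9913948304085244 0.840485418624964 0.8367904943889235 Fx machine -8.465766474266653
```

Request:
apply_moves:
  commands: [0, 0, 0, 0, 0.09, -0.0375, 0.355, 0, 0, 0, 0, 0.09, -0.0375, 0.355, 0, 0, 0, 0, 0.09, -0.0375, 0.355, 0, 0, 0, 0, 0.09, -0.0375, 0.355, 0, 0, 0, 0, 0.09, -0.0375, 0.355, 0, 0, 0, 0, 0, 0, 0.355]

```text
time_s: 5.75
position: [0.5468, -0.117, 0.1726]
ee_rot: [-2.447, -1.965, 0.005]
wrist_force: [-8.6, 2.1, 0.9]
opening: 0.0301
finger_force: 4.4
```

Run:
```python
from plant import arm
from h import *
s,M=st(arm); x=(s["position"][:2]-H0)@ax-.0065; print("xh",x,"theta",np.arccos(1-x/.125),"Fx",s["wrist_force"][:2]@ax)
```

```text
t 5.75 pos [ 0.5468 -0.117   0.1726] phi 1.3531 z [-0.004  0.    -1.   ] F [-8.6  2.1  0.9] op 0.0301
xh 0.06682657661185058 theta 1.0867240933349884 Fx -8.870716753228884
```

Request:
apply_moves:
  commands: [0, 0, 0, 0, 0.0925, -0.02, 0.355, 0, 0, 0, 0, 0.0925, -0.02, 0.355, 0, 0, 0, 0, 0.09, -0.02, 0.355, 0, 0, 0, 0, 0, 0, 0.355, 0, 0, 0, 0, -0.075, 0, 0.355, 0, 0, 0, 0, -0.075, 0, 0.355, 0, 0, 0, 0, 0, 0, 0.355]

```text
time_s: 6.45
position: [0.551, -0.1179, 0.1748]
ee_rot: [-2.447, -1.965, 0.006]
wrist_force: [-8.7, 2.5, 0.7]
opening: 0.0302
finger_force: 4.6
```

Request:
apply_moves:
  commands: [0, 0, 0, 0, 0.1, -0.02, 0.355, 0, 0, 0, 0, 0.1, -0.02, 0.355, 0, 0, 0, 0, 0.075, 0, 0.355, 0, 0, 0, 0, 0, 0, 0.355, 0, 0, 0, 0, -0.075, 0, 0.355, 0, 0, 0, 0, -0.075, 0, 0.355, 0, 0, 0, 0, 0, 0, 0.355]

```text
time_s: 7.15
position: [0.5559, -0.119, 0.1764]
ee_rot: [-2.447, -1.965, 0.006]
wrist_force: [-8.6, 3.2, 0.8]
opening: 0.0302
finger_force: 4.5
```

Request:
apply_moves:
  commands: [0, 0, 0, 0, 0, 0, 0.355]

```text
time_s: 7.25
position: [0.5561, -0.119, 0.1765]
ee_rot: [-2.447, -1.965, 0.006]
wrist_force: [-9.9, 1.5, 0.8]
opening: 0.03
finger_force: 4.6
```

Request:
apply_moves:
  commands: [0, 0, 0, 0, 0.1, -0.02, 0.355, 0, 0, 0, 0, 0.1, -0.02, 0.355, 0, 0, 0, 0, 0.075, 0, 0.355, 0, 0, 0, 0, 0, 0, 0.355, 0, 0, 0, 0, -0.075, 0, 0.355, 0, 0, 0, 0, -0.075, 0, 0.355, 0, 0, 0, 0, 0, 0, 0.355]

```text
time_s: 7.95
position: [0.5608, -0.1201, 0.178]
ee_rot: [-2.447, -1.965, 0.006]
wrist_force: [-9.2, 2.3, -0.0]
opening: 0.0302
finger_force: 4.4
```

Request:
apply_moves:
  commands: [0, 0, 0, 0, 0.1, -0.02, 0.355, 0, 0, 0, 0, 0.1, -0.01, 0.355, 0, 0, 0, 0, 0.075, 0, 0.355, 0, 0, 0, 0, 0, 0, 0.355, 0, 0, 0, 0, -0.075, 0, 0.355, 0, 0, 0, 0, -0.075, 0, 0.355, 0, 0, 0, 0, 0, 0, 0.355]

```text
time_s: 8.65
position: [0.5658, -0.1212, 0.1792]
ee_rot: [-2.447, -1.965, 0.006]
wrist_force: [-8.2, 2.6, -0.0]
opening: 0.0302
finger_force: 4.4
```

Request:
apply_moves:
  commands: [0, 0, 0, 0, 0.1, -0.02, 0.355, 0, 0, 0, 0, 0.1, -0.01, 0.355, 0, 0, 0, 0, 0.075, 0, 0.355, 0, 0, 0, 0, 0, 0, 0.355, 0, 0, 0, 0, -0.075, 0, 0.355, 0, 0, 0, 0, -0.075, 0, 0.355, 0, 0, 0, 0, 0, 0, 0.355]

```text
time_s: 9.35
position: [0.5706, -0.1223, 0.1804]
ee_rot: [-2.447, -1.965, 0.006]
wrist_force: [-8.2, 1.6, -0.2]
opening: 0.0305
finger_force: 4.4
```

Request:
apply_moves:
  commands: [0, 0, 0, 0, 0.1, -0.02, 0.355, 0, 0, 0, 0, 0.1, -0.01, 0.355, 0, 0, 0, 0, 0.075, 0, 0.355, 0, 0, 0, 0, 0, 0, 0.355, 0, 0, 0, 0, -0.075, 0, 0.355, 0, 0, 0, 0, -0.075, 0, 0.355, 0, 0, 0, 0, 0, 0, 0.355]

```text
time_s: 10.05
position: [0.5755, -0.1234, 0.1816]
ee_rot: [-2.447, -1.965, 0.006]
wrist_force: [-8.8, 1.7, 0.1]
opening: 0.0302
finger_force: 4.4
```

Request:
apply_moves:
  commands: [0, 0, 0, 0, 0.1, -0.02, 0.355, 0, 0, 0, 0, 0.1, -0.01, 0.355, 0, 0, 0, 0, 0.075, 0, 0.355, 0, 0, 0, 0, 0, 0, 0.355, 0, 0, 0, 0, -0.075, 0, 0.355, 0, 0, 0, 0, -0.075, 0, 0.355, 0, 0, 0, 0, 0, 0, 0.355]

```text
time_s: 10.75
position: [0.5803, -0.1245, 0.1828]
ee_rot: [-2.447, -1.965, 0.006]
wrist_force: [-7.8, 1.0, 0.3]
opening: 0.0302
finger_force: 4.4
```

Request:
apply_moves:
  commands: [0, 0, 0, 0, 0.1, -0.01, 0.355, 0, 0, 0, 0, 0.1, -0.01, 0.355, 0, 0, 0, 0, 0.075, 0, 0.355, 0, 0, 0, 0, 0, 0, 0.355, 0, 0, 0, 0, -0.075, 0, 0.355, 0, 0, 0, 0, -0.075, 0, 0.355, 0, 0, 0, 0, 0, 0, 0.355]

```text
time_s: 11.45
position: [0.5853, -0.1256, 0.1836]
ee_rot: [-2.447, -1.965, 0.006]
wrist_force: [-8.6, 2.1, -0.1]
opening: 0.0299
finger_force: 4.3
```

Request:
apply_moves:
  commands: [0, 0, 0, 0, 0.1, -0.01, 0.355, 0, 0, 0, 0, 0.1, -0.01, 0.355, 0, 0, 0, 0, 0.075, 0, 0.355, 0, 0, 0, 0, 0, 0, 0.355, 0, 0, 0, 0, -0.075, 0, 0.355, 0, 0, 0, 0, -0.075, 0, 0.355, 0, 0, 0, 0, 0, 0, 0.355]

```text
time_s: 12.15
position: [0.5902, -0.1268, 0.1844]
ee_rot: [-2.447, -1.965, 0.006]
wrist_force: [-7.9, 1.0, -0.2]
opening: 0.0303
finger_force: 4.1
```

Request:
apply_moves:
  commands: [0, 0, 0, 0, 0.1, 0, 0.355, 0, 0, 0, 0, 0.1, 0, 0.355, 0, 0, 0, 0, 0.075, 0, 0.355, 0, 0, 0, 0, 0, 0, 0.355, 0, 0, 0, 0, -0.075, 0, 0.355, 0, 0, 0, 0, -0.075, 0, 0.355, 0, 0, 0, 0, 0, 0, 0.355]

```text
time_s: 12.85
position: [0.5952, -0.1279, 0.1844]
ee_rot: [-2.447, -1.965, 0.006]
wrist_force: [-7.1, 0.6, -0.6]
opening: 0.0299
finger_force: 4.0
```

Request:
apply_moves:
  commands: [0, 0, 0, 0, 0.1, 0, 0.355, 0, 0, 0, 0, 0.1, 0, 0.355, 0, 0, 0, 0, 0.075, 0, 0.355, 0, 0, 0, 0, 0, 0, 0.355, 0, 0, 0, 0, -0.075, 0, 0.355, 0, 0, 0, 0, -0.075, 0, 0.355, 0, 0, 0, 0, 0, 0, 0.355]

```text
time_s: 13.55
position: [0.6033, -0.129, 0.1857]
ee_rot: [2.448, 1.966, 0.002]
wrist_force: [-0.2, 0.9, 0.1]
opening: 0.0301
finger_force: 0.0
```

The load has left the hand, so the latch has caught. I open, rise clear and go above the carrier.

Request:
apply_moves:
  commands: [0, 0, 0, 0, 0, 0, -0.2, 0, 0, 0, 0, 0, 0, -0.2, 0, 0, 0, 0, 0, 0, -0.2, 0, 0, 0, 0, 0, 0, -0.2, 0, 0, 0, 0, 0, -0.55, -0.2, 0, 0, 0, 0, 0, -0.55, -0.2, 0, 0, 0, 0, 0, -0.55, -0.2, 0, 0, 0, -0.9, -0.66, 0, -1, 0, 0, 0, -0.9, -0.66, 0, -1, 0, 0, 0, -0.9, -0.66, 0, -1, 0, 0, 0, -0.9, -0.66, 0, -1, 0, 0, 0, -0.9, -0.66, 0, -1]

```text
time_s: 14.75
position: [0.4335, -0.2772, 0.2515]
ee_rot: [2.449, 1.967, 0.0]
wrist_force: [-0.3, -0.8, 0.2]
opening: 0.0904
finger_force: 0.0
```

Request:
apply_moves:
  commands: [0, 0, -0.0234, 0, 0, 0.15, -1, 0, 0, -0.0234, 0, 0, 0.15, -1, 0, 0, -0.0234, 0, 0, 0.15, -1, 0, 0, -0.0234, 0, 0, 0.15, -1, 0, 0, -0.0234, 0, 0, 0.15, -1, 0, 0, -0.0234, 0, 0, 0.15, -1, 0, 0, -0.0234, 0, 0, 0.15, -1, 0, 0, -0.0234, 0, 0, 0.15, -1, 0, 0, -0.0234, 0, 0, 0.15, -1]

```text
time_s: 15.65
position: [0.435, -0.2763, 0.1972]
ee_rot: [0.715, 3.059, -0.0]
wrist_force: [-0.7, -0.3, 0.0]
opening: 0.0929
finger_force: 0.0
```

Run:
```python
from plant import arm
from h import *
s,M=st(arm)
c=arm.get_calibration("wrist"); cv2.imwrite("pics/w2.png",arm.capture("wrist")); cv2.imwrite("pics/s2.png",arm.capture("scene"))
print(c["xyz"],wp(c,[[.4366,-.2735,.044],[.4678,-.2941,.01]]))
```

```text
t 15.65 pos [ 0.435  -0.2763  0.1972] phi 2.6824 z [ 0. -0. -1.] F [-0.7 -0.3  0. ] op 0.0929
[ 0.36612177 -0.24313445  0.36412938] [[324.53305066 217.26497676]
 [319.49928289 244.89852318]]
```

View pics/w2.png

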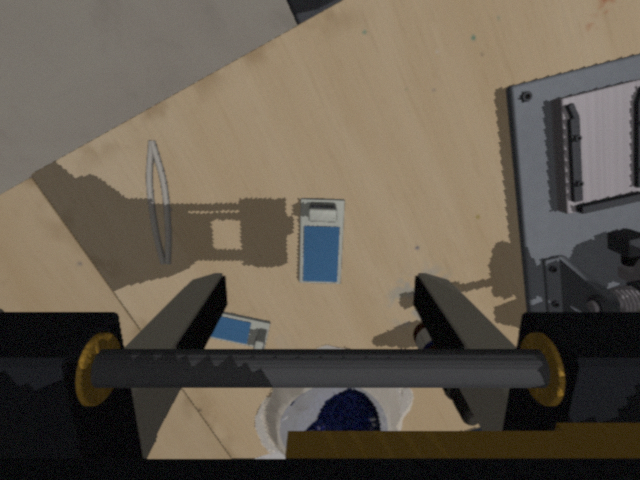

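The carrier plate's corners are at (303,199), (344,200), (340,282) and (299,281), with the tab at about (322,212).

Run:
```python
from plant import arm
from h import *
c=arm.get_calibration("wrist");s,M=st(arm)
K=np.array([pw(c,*p,.008) for p in((303,199),(344,200),(340,282),(299,281))])
m=K.mean(0);d=K[2]+K[3]-K[0]-K[1];yaw=np.arctan2(d[1],d[0])
tab=m[:2]-.037*np.array([np.cos(yaw),np.sin(yaw)])
print(m,yaw,tab,pw(c,322,211,.044),[np.linalg.norm(K[i]-K[i-1]).round(4) for i in range(4)])
D=tab-s["position"][:2]; print("tool d mm",D@M[:2,0]*1e3,D@M[:2,1]*1e3,"turn world",yaw+np.pi-np.arctan2(M[1,0],M[0,0]))
```

```text
t 15.75 pos [ 0.4345 -0.2763  0.1967] phi 2.6783 z [-0.001  0.001 -1.   ] F [0.1 0.7 1.1] op 0.0934
[ 0.46536636 -0.29093274  0.008     ] -0.5097140657581132 [ 0.43306965 -0.27287942] [ 0.42964437 -0.27270945  0.044     ] [np.float64(0.0877), np.float64(0.0406), np.float64(0.0877), np.float64(0.0433)]
tool d mm 2.780294213424452 2.4002081319913215 turn world -0.046423909464956115
```

View pics/s2.png

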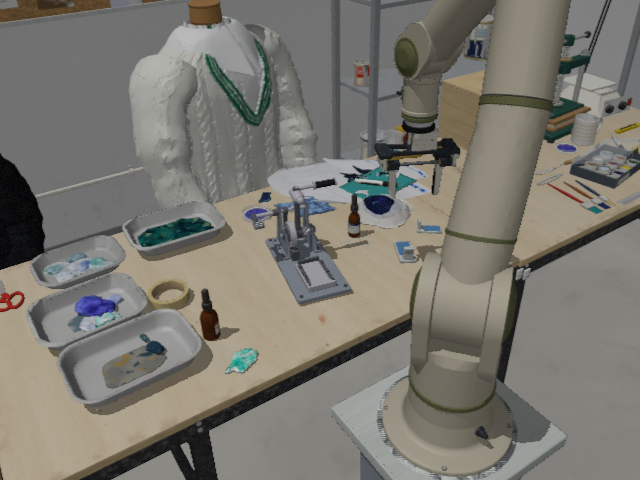

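The scene view shows the arm up on its latch. I correct the pose, descend and pinch the tab.

Request:
apply_moves:
  commands: [0, 0, 0.0074, 0.07, 0.06, 0, -1, 0, 0, 0, 0, 0, 0.9, -1, 0, 0, 0, 0, 0, 0.9, -1, 0, 0, 0, 0, 0, 0.9, -1, 0, 0, 0, 0, 0, 0.9, -1, 0, 0, 0, 0, 0, 0.9, 0, 0, 0, 0, 0, 0, 0, 1, 0, 0, 0, 0, 0, 0, 1, 0, 0, 0, 0, 0, 0, 1, 0, 0, 0, 0, 0, 0, 1, 0, 0, 0, 0, 0, 0, 1, 0, 0, 0, 0, 0, 0, 1, 0, 0, 0, 0, 0, 0, 1, 0, 0, 0, 0, 0, 0, 1, 0, 0, 0, 0, 0, 0, 1, 0, 0, 0, 0, 0, 0, 1]
  force: 35

```text
time_s: 17.35
position: [0.4334, -0.2729, 0.0175]
ee_rot: [0.795, 3.039, -0.0]
wrist_force: [-0.6, -0.0, 6.1]
opening: 0.0253
finger_force: 35.0
```

Request:
apply_moves:
  commands: [0, 0, 0, 0, 0, -0.4, 1, 0, 0, 0, 0, 0, -1, 1, 0, 0, 0, 0, 0, -1, 1, 0, 0, 0, 0.404, 0.819, 0, 1, 0, 0, 0, 0.404, 0.819, 0, 1, 0, 0, 0, 0.404, 0.819, 0, 1, 0, 0, 0, 0.404, 0.819, 0, 1, 0, 0, 0, 0.404, 0.819, 0, 1, 0, 0, 0, 0.404, 0.819, 0, 1, 0, 0, 0, 0.404, 0.819, 0, 1, 0, 0, -0.0232, 0, 0, 0, 1, 0, 0, -0.0232, 0, 0, 0, 1, 0, 0, 0, 0, 0, 0, 1]

```text
time_s: 18.65
position: [0.4467, -0.017, 0.113]
ee_rot: [-0.34, -3.122, -0.0]
wrist_force: [-0.6, 0.1, -1.5]
opening: 0.0258
finger_force: 35.0
```

Run:
```python
from plant import arm
from h import *
s,M=st(arm)
c=arm.get_calibration("wrist"); im=arm.capture("wrist"); cv2.imwrite("pics/w3.png",im[60:340,150:500].repeat(2,0).repeat(2,1))
w1=dict(fx=364.347,fy=364.347,cx=319.845,cy=233.41,xyz=np.array([0.49139612,-0.02655807,0.38541096]),rotation=np.array([2.8465176,-0.30415765,-0.04556975]))
for p,z in(((266,126.5),.034),((380,126.5),.034),((323,96),.04),((323,160),.04),((319,219),.078)): 
    q=pw(w1,*p,z); r=q[:2]-[.4925,-.0277]; print(p,q,"nest frame",r@ax, r@[-ax[1],ax[0]])
print(wp(c,[[*([.4925,-.0277]+a*ax+b*np.array([-ax[1],ax[0]])),.04] for a,b in((45,24),(45,-24),(-33,24),(-33,-24),(0,0)) for a,b in((a/1e3,b/1e3),)]))
```

```text
t 18.65 pos [ 0.4467 -0.017   0.113 ] phi 2.9248 z [-0.001  0.    -1.   ] F [-0.6  0.1 -1.5] op 0.0258
(266, 126.5) [ 0.44242902 -0.01412051  0.034     ] nest frame -0.05182283712632715 0.0024288670461679904
(380, 126.5) [ 0.54554386 -0.0364401   0.034     ] nest frame 0.05367870127707644 0.0029389504791732927
(323, 96) [4.99404704e-01 1.62836201e-04 4.00000000e-02] nest frame 0.0007151819210990989 0.02869670883537189
(323, 160) [ 0.48768565 -0.05461515  0.04      ] nest frame 0.0011207299764608761 -0.027319356073735007
(319, 219) [ 0.47416079 -0.10005697  0.078     ] nest frame -0.002255975752970811 -0.07461078070417423
[[351.99930109 359.76698219]
 [288.87435472 359.76121336]
 [354.70506831 263.44420403]
 [286.29683224 263.43666049]
 [320.47277073 306.09322431]]
```

View pics/w3.png

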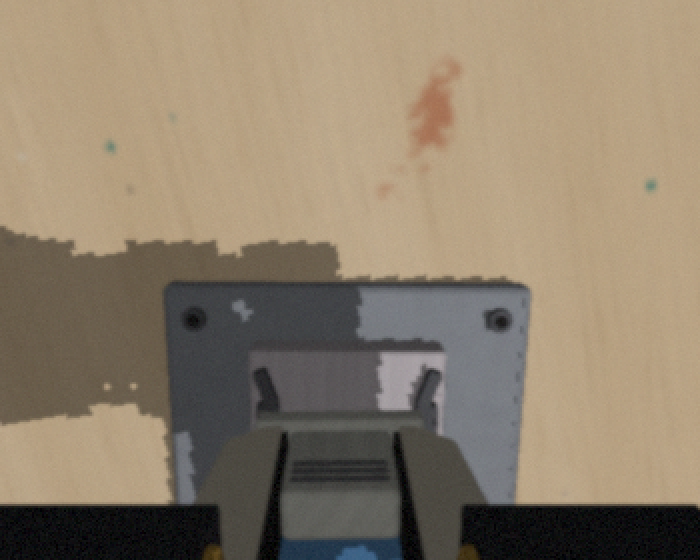

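The carrier is held square, with its plate centre near image column 320. The rails centre near column 324, so I shift 2.2 mm to machine-left and lower.

Request:
apply_moves:
  commands: [0, 0, 0, 0, 0.055, 0, 1, 0, 0, 0, 0, 0, 0.6, 1, 0, 0, 0, 0, 0, 0.5, 1, 0, 0, 0, 0, 0, 0.2, 1, 0, 0, 0, 0, 0, 0.1, 1, 0, 0, 0, 0, 0, 0.075, 1, 0, 0, 0, 0, 0, 0.025, 1, 0, 0, 0, 0, 0, 0.025, 1, 0, 0, 0, 0, 0, 0, 1]

```text
time_s: 19.6
position: [0.4477, -0.0154, 0.0526]
ee_rot: [0.345, 3.122, 0.0]
wrist_force: [-0.1, 0.2, -1.7]
opening: 0.0259
finger_force: 35.0
```

Request:
apply_moves:
  commands: [0, 0, 0, 0, 0, 0.02, 1, 0, 0, 0, 0, 0, 0.02, 1, 0, 0, 0, 0, 0, 0, 1]

```text
time_s: 19.9
position: [0.4477, -0.0154, 0.0514]
ee_rot: [0.345, 3.121, -0.001]
wrist_force: [-1.4, -0.7, 12.0]
opening: 0.0256
finger_force: 35.0
```

Request:
apply_moves:
  commands: [0, 0, 0, -0.05, 0, -0.015, 1, 0, 0, 0, -0.05, 0, 0, 1, 0, 0, 0, -0.05, 0, 0, 1, 0, 0, 0, -0.025, 0, 0, 1, 0, 0, 0, 0, 0, 0, 1]

```text
time_s: 20.4
position: [0.4536, -0.0169, 0.0515]
ee_rot: [-0.345, -3.122, 0.001]
wrist_force: [-4.2, 1.7, 9.0]
opening: 0.0257
finger_force: 35.0
```

Request:
apply_moves:
  commands: [0, 0, 0, -0.025, 0, 0, 1, 0, 0, 0, -0.025, 0, 0, 1, 0, 0, 0, 0, 0, 0, 1]

```text
time_s: 20.7
position: [0.4545, -0.0171, 0.0515]
ee_rot: [-0.344, -3.12, 0.001]
wrist_force: [-7.5, 2.4, 11.9]
opening: 0.0255
finger_force: 35.0
```

Request:
apply_moves:
  commands: [0, 0, 0, -0.025, 0, 0, 1, 0, 0, 0, -0.025, 0, 0, 1, 0, 0, 0, 0, 0, 0, 1]

```text
time_s: 21.0
position: [0.4545, -0.0172, 0.0514]
ee_rot: [-0.342, -3.118, 0.002]
wrist_force: [-13.0, 4.6, 18.0]
opening: 0.0258
finger_force: 35.0
```

Request:
apply_moves:
  commands: [0, 0, 0, 0.05, 0, 0, 1, 0, 0, 0, 0, 0, 0, 0, 0, 0, 0, 0, 0, 0, 0, 0, 0, 0, 0, 0, 0, 0, 0, 0, 0, 0, 0, -0.3, 0, 0, 0, 0, 0, 0, 0, 0, 0, 0, 0, 0, -0.5, -0.3, 0, 0, 0, 0, 0, -1, -0.3, 0, 0, 0, 0, 0, -1, -0.3, 0, 0, 0, 0, 0, -1, -0.3, 0, 0, 0, 0, 0, -0.5, -0.3, 0, 0, 0, 0, 0, 0, -0.3]

```text
schema error: expected a multiple of 7 numbers
```

Run:
```python
from plant import arm
from h import *
s,M=st(arm)
c=arm.get_calibration("wrist"); im=arm.capture("wrist"); cv2.imwrite("pics/w4.png",cv2.resize(im[150:370,200:450],None,fx=3,fy=2.7)[:600])
t=arm.capture("top"); cv2.imwrite("pics/t4.png",cv2.resize(t[185:300,240:340],None,fx=5,fy=5,interpolation=cv2.INTER_CUBIC))
print(c)
```

```text
t 21.0 pos [ 0.4545 -0.0172  0.0514] phi 2.9231 z [-0.005 -0.001 -1.   ] F [-13.    4.6  18. ] op 0.0258
{'fx': 364.3471663815145, 'fy': 364.3471663815145, 'cx': 319.8448700280416, 'cy': 233.4095269871351, 'xyz': array([ 0.38044248, -0.00133738,  0.21877958]), 'rotation': array([2.27542137, 1.82402208, 0.24968311])}
```

View pics/w4.png

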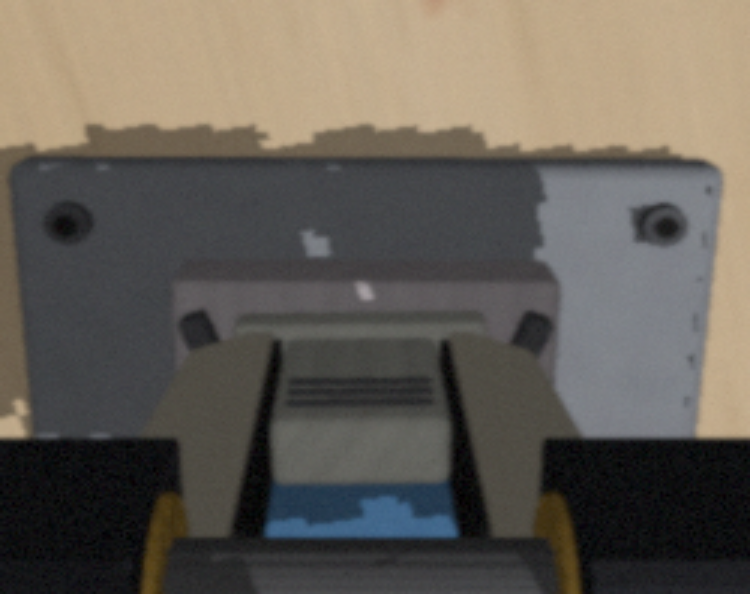

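The carrier lies between the rails, its front edge level with the flare tips (crop v about 315). I release and measure from higher up.

Request:
apply_moves:
  commands: [0, 0, 0, 0.05, 0, 0, 1, 0, 0, 0, 0, 0, 0, 0, 0, 0, 0, 0, 0, 0, 0, 0, 0, 0, 0, 0, 0, 0, 0, 0, 0, 0, 0, 0, 0, 0, 0, 0, 0, 0, -0.5, 0, 0, 0, 0, 0, 0, -1, 0, 0, 0, 0, 0, 0, -1, 0, 0, 0, 0, 0, 0, -1, 0, 0, 0, 0, 0, 0, -1, 0, 0, 0, 0, 0, 0, 0, 0]

```text
time_s: 22.2
position: [0.4586, -0.017, 0.2356]
ee_rot: [0.345, 3.115, 0.0]
wrist_force: [-0.1, 0.2, -0.1]
opening: 0.0466
finger_force: 0.0
```

Run:
```python
from plant import arm
from h import *
s,M=st(arm)
c=dict(fx=364.347,fy=364.347,cx=319.845,cy=233.41,xyz=np.array([ 0.38044248, -0.00133738,  0.21877958]),rotation=np.array([2.27542137, 1.82402208, 0.24968311]))
for n,u,v,z in(("plate front",361,316,.042),("anvil front",366,280,.034),("flareL",190,314,.04),("base front",366,160,.012)):
    r=pw(c,u/3+200,v/2.7+150,z)[:2]-[.4925,-.0277]; print(n,r@ax,r@[-ax[1],ax[0]])
c=arm.get_calibration("wrist"); im=arm.capture("wrist"); cv2.imwrite("pics/w5.png",cv2.resize(im[180:380,200:450],None,fx=3,fy=3)); print(c)
```

```text
t 22.2 pos [ 0.4586 -0.017   0.2356] phi 2.9208 z [ 0.007 -0.001 -1.   ] F [-0.1  0.2 -0.1] op 0.0466
plate front -0.047321761037212626 0.001360567771030516
anvil front -0.0518636418074281 0.002255275470959191
flareL -0.04699614676163495 -0.028459054523049032
base front -0.07147903970796879 0.0023438859141717045
{'fx': 364.3471663815145, 'fy': 364.3471663815145, 'cx': 319.8448700280416, 'cy': 233.4095269871351, 'xyz': array([ 0.38248898, -0.00097757,  0.40199025]), 'rotation': array([2.27092029, 1.81526564, 0.26232903])}
```

View pics/w5.png

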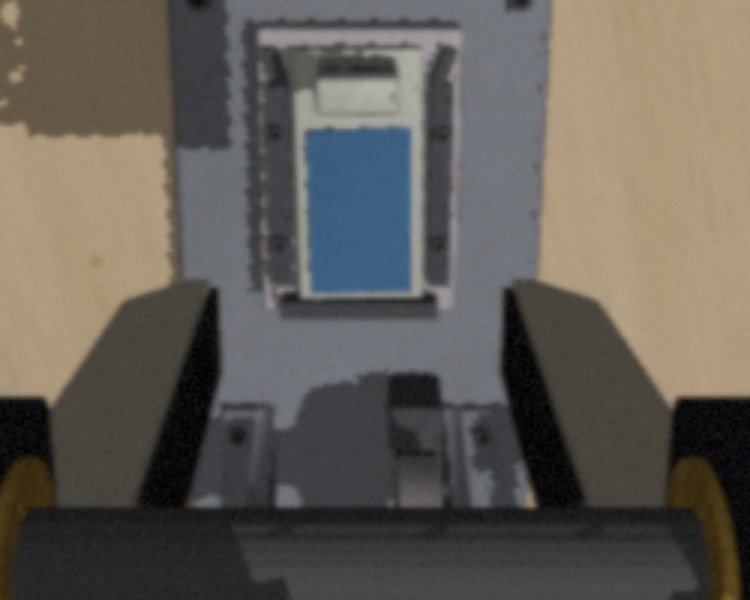

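The carrier's rear edge is at the back stop (v about 297) and it is centred between the rails. I now turn the hand and go above the trigger pad with the fingers shut.

Request:
apply_moves:
  commands: [0, 0, 0.0227, 0, 0, 0, 1, 0, 0, 0.0227, 0, 0, 0, 1, 0, 0, 0.0227, 0, 0, 0, 1, 0, 0, 0.0227, 0, 0, 0, 1, 0, 0, 0.0227, 0, 0, 0, 1, 0, 0, 0.0227, 0, 0, 0, 1, 0, 0, 0.0227, 0, 0, 0, 1, 0, 0, 0.0227, 0, 0, 0, 1, 0, 0, 0.0227, 0, 0, 0, 1, 0, 0, 0.0227, 0, 0, 0, 1, 0, 0, 0.0227, 0, 0, 0, 1, 0, 0, 0, 0.9, 0.1, 0, 1, 0, 0, 0, 0.9, 0.1, 0, 1, 0, 0, 0, 0.76, 0.6, 0, 1, 0, 0, 0, 0, 1, 0, 1, 0, 0, 0, 0, 1, 0, 1, 0, 0, 0, 0, 0.95, 0, 1, 0, 0, 0, 0, 0, 0, 1]

```text
time_s: 24.05
position: [0.6284, 0.0484, 0.2288]
ee_rot: [2.453, 1.963, -0.001]
wrist_force: [-0.1, 0.1, -0.2]
opening: 0.0005
finger_force: 0.0
```

Run:
```python
from plant import arm
from h import *
s,M=st(arm)
c=arm.get_calibration("wrist"); im=arm.capture("wrist"); cv2.imwrite("pics/w6.png",im)
print(wp(c,[[.6274,.0506,.139],[*s["position"][:2],.139]]))
D=np.array([.6274,.0506])-s["position"][:2]; print(D@M[:2,:2]*1e3)
```

```text
t 24.05 pos [0.6284 0.0484 0.2288] phi 1.3498 z [-0.001 -0.001 -1.   ] F [-0.1  0.1 -0.2] op 0.0005
[[318.02404627 233.55121601]
 [320.03907346 236.00967067]]
[ 1.88178595 -1.47622745]
```

View pics/w6.png

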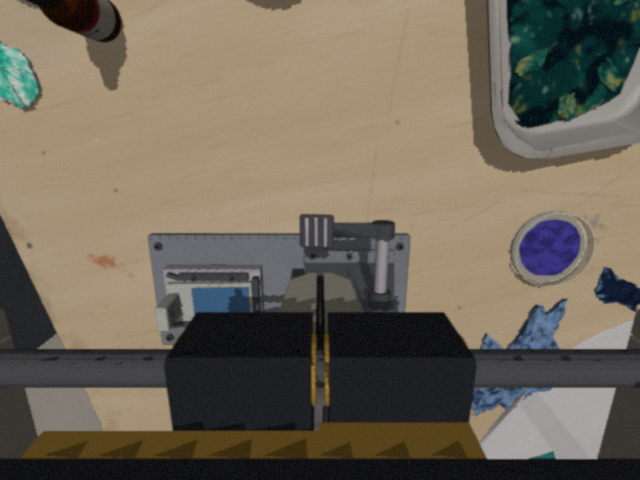

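The pad centre is at (317,231), within 3 px of the prediction. Correct the pose, descend and press.

Request:
apply_moves:
  commands: [0, 0, 0, 0.075, -0.05, 0, 1, 0, 0, 0, 0, 0, 0.7, 1, 0, 0, 0, 0, 0, 0.7, 1, 0, 0, 0, 0, 0, 0.7, 1, 0, 0, 0, 0, 0, 0.1, 1, 0, 0, 0, 0, 0, 0.075, 1, 0, 0, 0, 0, 0, 0.075, 1, 0, 0, 0, 0, 0, 0.075, 1, 0, 0, 0, 0, 0, 0, 1]

```text
time_s: 25.0
position: [0.6238, 0.0536, 0.1349]
ee_rot: [2.45, 1.966, 0.001]
wrist_force: [0.4, 0.6, -0.4]
opening: 0.0001
finger_force: 0.0
```

Request:
apply_moves:
  commands: [0, 0, 0, 0.0, 0.075, 0, 1, 0, 0, 0, 0, 0, 0.05, 1, 0, 0, 0, 0, 0, 0.05, 1, 0, 0, 0, 0, 0, 0, 1]

```text
time_s: 25.4
position: [0.6268, 0.0529, 0.1303]
ee_rot: [2.45, 1.966, 0.0]
wrist_force: [0.9, -0.4, 1.9]
opening: 0.0001
finger_force: 0.8
```

Run:
```python
from plant import arm
from h import *
s,M=st(arm)
a=arm.capture("wrist")[180:330,140:420]; b=arm.capture("scene")[170:310,200:420]
f=lambda i:cv2.resize(i,(600,300),interpolation=cv2.INTER_CUBIC)
cv2.imwrite("pics/w7.png",np.vstack([f(a),f(b)]))
c=arm.get_calibration("wrist");print(wp(c,[[.6274,.0506,.139],[*s["position"]]]))
```

```text
t 25.4 pos [0.6268 0.0529 0.1303] phi 1.3525 z [ 0. -0. -1.] F [ 0.9 -0.4  1.9] op 0.0001
[[321.99197471 298.89845545]
 [319.77103664 287.20072032]]
```

View pics/w7.png

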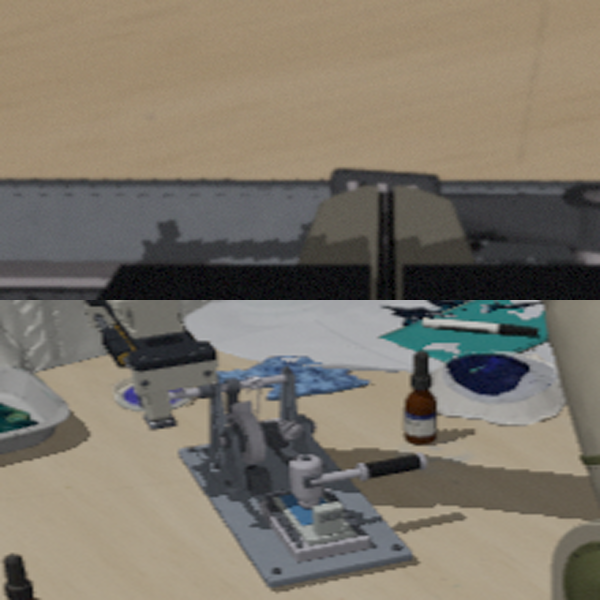

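The striker has dropped and rests on the sample. I rise clear.

Request:
apply_moves:
  commands: [0, 0, 0, 0, 0, -0.3, 1, 0, 0, 0, 0, 0, -0.8, 1, 0, 0, 0, 0, 0, -0.8, 1, 0, 0, 0, 0, 0, -0.6, 1, 0, 0, 0, 0, 0, 0, 1, 0, 0, 0, 0, 0, 0, 1, 0, 0, 0, 0, 0, 0, 1]

```text
time_s: 26.2
position: [0.6259, 0.0528, 0.2296]
ee_rot: [-2.449, -1.966, 0.002]
wrist_force: [0.1, 0.8, -0.0]
opening: 0.0004
finger_force: 0.0
```

Run:
```python
from plant import arm
from h import *
st(arm); print(arm.job_done())
```

```text
t 26.2 pos [0.6259 0.0528 0.2296] phi 1.3527 z [-0.001 -0.    -1.   ] F [ 0.1  0.8 -0. ] op 0.0004
the job is handed in; nothing more can be done
None
```

The knock test is done and handed in at 26 s: arm cocked, carrier home, striker dropped and resting on the sample in the last camera view (no verdict was returned); I viewed 11 pictures, one over the limit of 10.

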